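# Clamp a cheese wheel on the coring board

### The job

Get the cheese wheel on the board ready for coring: hold down the thumb button on the sliding stop, slide the stop up so that it pushes the wheel against the fence, squeeze until its sprung pad is pressed most of the way in (a push of about 18 N, never as hard as 28 N), then let the button come fully up so that the stop locks in a notch and keeps the wheel clamped, and take the hand away. Leave the wheel flat on the board and do not disturb the knife, the cheese trier and the small cheese.

Things in the scene. Friction and masses are not known exactly. Their poses are not given: they have to be found in the camera images.
- board: The fixed beech board, 160 x 400 x 22 mm thick, lying on the table. Origin: centre of its underside. Its own y axis runs along its length and is the direction in which the stop slides towards the fence; z is up. A flush slot (nothing stands proud) runs along the middle, x = 0,.
- fence: Steel block fixed across the board's +y end, 120 wide (board x), 44 mm high above the board. Origin: middle of its front at board level, y = +170 mm in the board's frame, same axes. Before it, on pins, stands a 105 x 40 mm rubber-faced plate that the wheel is clamped against, stiffly set in or out: its face is 12 to 46 mm ahead of the block, differently each time and not given here: feel for it.
- stop (a joint): Travel of the sliding stop along the board's +y, in m: 0 farthest from the fence, greatest 0.175. The stop is an aluminium block, 52 mm across, 60 mm along the slide, its top 37 mm above the board. Button up: a pawl in hidden notches 6 mm apart locks it (1.2 mm play each way). Button down: it slides with 1.5 N of friction plus 60 N per m/s.
- stop_front (a point): Where the face of the stop's sprung pad stands at rest: its middle, 22 mm above the board, 55 mm ahead of the block's centre (this point does not move in with the pad); axes as the board's. The rubber-faced pad, 85 x 34 mm, looks to the wheel (+y). It begins to yield at 9 N, has yielded 10 mm at 18 N, then is solid.
- thumb_button (a joint): How far the black button on the stop is pressed, in m: 0 fully up (locked), 0.007 fully down. Its spring gives at 6 N, 8.5 N fully down. The stop is free only beyond 0.003; keep it 5 to 6 mm down to slide. Let up between notches, it stays 3 mm down and the pad's spring backs the stop up to 6 mm until the pawl drops in: so first squeeze the pad in 7 to 9 mm (15 to 17 N beyond friction).
- thumb_pad (a point): Middle of the button's pressing surface, above the centre of the stop's block, 66 mm above the table when up; z up, y along the slide. The pad is flat, 40 mm across (open at both sides), between two upright lips 10 mm high and 6 mm thick, one at each end along the slide, 36 mm apart inside. A fingertip pressed down between the lips pushes the stop along by a lip.
- wheel: Loose cheese wheel, 100 mm in diameter, 52 mm high, about 0.45 kg, flat on the board between stop and fence, clear of both at the start. Origin: centre of its underside; z up. Pushed along, it gives only 1.5 to 4 N of friction; at the fence plate the push rises by 9 N at once (the pad's spring), then 1 N per mm, and steeply once the pad is solid.
- small_cheese: Bystander: a small loose cheese, 76 mm in diameter, 42 mm high, standing on the table beside the board. Origin: centre of its underside.
- knife: Bystander: a long cheese knife, 290 mm long, 34 mm wide, 16 mm high, lying on the table along the far side of the board. Origin: near its middle, on the underside.
- trier: Bystander: a cheese trier (corer), steel shaft with a wooden cross handle, 127 x 70 mm, 18 mm high, lying on the table on the robot's side of the board. Origin: where shaft meets handle, on the underside.

How it is judged:
By the outcome, as a careful person would: the job done as asked, in the order asked, and still so for the second after the job is handed in, with the robot touching nothing.
It also fails if it takes over 64 s, if anything falls off the work surface, if the arm or the gripper's body presses on something with over 40 N, if the wrist force passes 120 N, or if a joint passes its speed limit or range.

### The arm

A 6-joint arm with a two-finger parallel gripper is mounted at the origin on the work surface. World frame = base frame: x ahead of the robot, y to its left, z up, the work surface at z = 0. Lengths are in mm, angles in degrees, forces in N, time in s.
With the tool pointing down it reaches from about 300 to 850 mm from the base axis. Payload 4.2 kg.
Tool frame: the origin (TCP) lies between the finger pads; the fingertips stand 19 mm ahead of it and the grasp point (between the pads) is the TCP (env.tips_ahead is the distance from the TCP to the fingertips, in mm); z points along the fingers, y is the direction in which the jaws open and shut (so a half turn about z gives the same grasp; the last joint's range is limited). The gripper opens to 91 mm and grips with 3 to 60 N. Pads are 32 mm wide; open, the fingers measure 118 mm over their backs; the gripper's body (76 mm by 178 mm) begins 60 mm behind the grasp point.
Start: joints at [-69.614, 18.312, 89.639, -0, 72.044, -1.146], TCP at [211.038, -534.887, 232.976] pointing down, gripper open.
Joint ranges: [-177.97, 177.97], [-48.28, 115.42], [12.27, 149.76], [-77.06, 257.06], [2.81, 150.46], [-146.56, 146.56]. Speed limits (degrees/s): [147.25, 147.25, 180, 180, 180, 180].

### API

Orientations are given as [roll, pitch, yaw] about the fixed x, y, z axes, in that order (R = Rz(yaw) Ry(pitch) Rx(roll)).
In Python, from workcell import telemetry, viewer, job_done, env gives the robot as it stands. The module is installed in compiled form; this text tells all that it offers.
- The arm moves only by the shell command python3 -m jog 'ROWS' [FORCE]. ROWS is JSON, a list of rows, each a list of 3 entries, a list of its own where there are three numbers: the shift along the tool's x, y, z in cm, then the turn about the tool's z in degrees, then the opening, from 0 (shut) to 1 (fully open). A call has 1 to 10 rows; each row shifts and turns the pose as measured when the row begins, along the tool's axes as they then stand; what a row does not reach is not made up. A row lasts 1/8 s, in which the tool goes at most 62.5 mm and 10.7 degrees, less where a joint would pass 70% of its speed; a pose out of reach is approached as far as the arm can. A call is refused whole if a number of a shift passes 6.25 or a number of a turn 10.7, either way. A call with a gripper value outside its range is refused whole. The fingers move at their own pace and stop on an object; FORCE is the grip in N (left out, the last holds). Time passes only in rows, so rows that do not move let the fingers close. It gives the time, the measured TCP pose, the force and the opening at its end, in the units of the state.
- telemetry.state(): the state, without advancing time (a new reading comes with each control period).
- viewer.grab_frame(name): name is "scene" or "top" or "wrist"; returns a dict with "color" (420x560x3 uint8, red, green, blue), "K" (3x3 intrinsics, pixels), "rvec" (rotation vector, rad) and "tvec" (3), from world to camera coordinates, as OpenCV has them. Camera axes: x right, y down, z forward; pixel columns grow to the right and rows downward; lengths in mm; the calibration is good to about 2 mm. A picture is of the moment at which its call begins. There is no depth.
- job_done(): hands the job in, once; it reports no verdict.
The state is a dict: "time_s": time; "qpos": joint angles; "qvel": joint speeds; "effort": joint torques, N m; "ee_pos": TCP position; "ee_rot": TCP orientation; "force": force on the tool from outside, world axes, zero at the start; "torque": the same for the moment, N m; "gripper_width": finger opening in mm.
Only numpy, scipy, OpenCV 4.12 (cv2) and the standard library are available. Lean on these libraries where they do the work, as an engineer would, in place of code of your own. Each camera call takes 0.05 s, during which the arm holds its last target. There are 200 camera calls.

## Working session

There is one attempt and no reset: what is moved stays moved. The work goes in short steps, Python scripts to look and compute and a shell command to move; the robot and the scene stay as the last step left them, time stands still between calls to the robot, and variables do not carry over. Pictures are saved under pics/ and viewed, about 8 in all and at most 12, crops included, and the job is handed in when it is done.

```bash
mkdir -p pics; cat > h.py <<'E'
from workcell import telemetry, viewer, env
import cv2, numpy as np
def grab(n,f):
    d=viewer.grab_frame(n); cv2.imwrite('pics/'+f,cv2.cvtColor(d['color'],cv2.COLOR_RGB2BGR)); return d
def ray(d,u,v,z):
    R=cv2.Rodrigues(np.array(d['rvec'],float))[0]; t=np.array(d['tvec'],float).ravel()
    c=-R.T@t; r=R.T@np.linalg.inv(d['K'])@np.array([u,v,1.]); return c+r*(z-c[2])/r[2]
E
python3 - <<'E'
from h import *
import pickle
a=grab('top','t0.png'); b=grab('scene','s0.png'); pickle.dump((a,b),open('d0.pkl','wb'))
print(a['K'],ray(a,280,210,0),telemetry.state())
E
```

```text
[[417.74716348   0.         286.90541463]
 [  0.         417.74716348 215.2517235 ]
 [  0.           0.           1.        ]] [544.44718062  63.94294903   0.        ] {'time_s': 0.1, 'qpos': array([-6.96149075e+01,  1.83493811e+01,  8.96994727e+01,  1.07331641e-03,
        7.20429537e+01, -1.14544180e+00]), 'qvel': array([ 0.13345901, -0.07576306, -0.14295527, -0.0512175 ,  0.00597262,
       -0.05853468]), 'effort': array([ 6.52397084e-04, -4.13332164e+01, -2.32509756e+01,  7.28944433e-02,
        4.21215745e-02, -5.30831323e-05]), 'ee_pos': array([ 210.88930093, -534.48511037,  232.18987158]), 'ee_rot': array([-1.79908231e+02, -2.85556436e-03,  2.15302003e+01]), 'force': array([0.13156797, 0.03405584, 0.12723496]), 'torque': array([ 0.0361832 , -0.0711863 , -0.03102845]), 'gripper_width': 91.04828499204136}
```

View pics/t0.png

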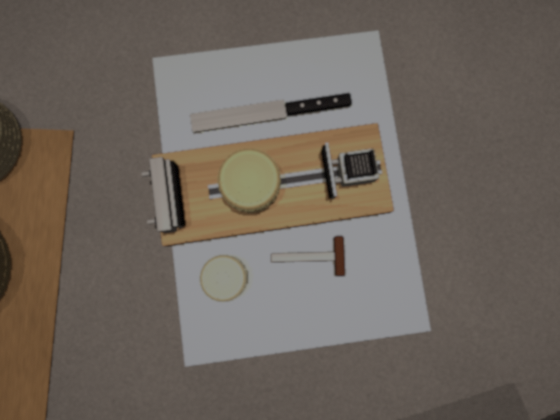

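View pics/s0.png

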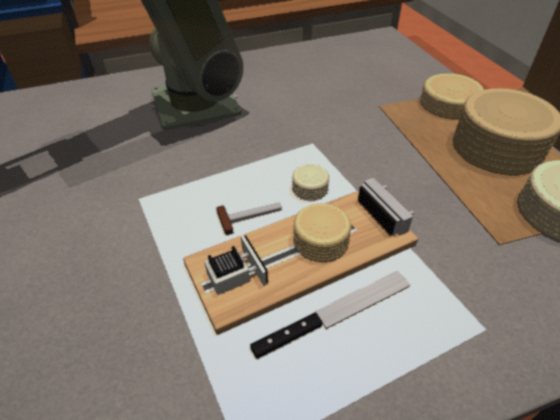

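Top view: button at about (359,165), pad at (330,172), wheel centre (250,181), fence plate near (177,193), trier handle (339,256). Board +y runs leftwards in the picture. Next I turn these into positions.

```bash
python3 - <<'E'
from h import *
import pickle
a,b=pickle.load(open('d0.pkl','rb'))
im=a['color']; hsv=cv2.cvtColor(im,cv2.COLOR_RGB2HSV)
# board mask: saturated orange, largest
m=cv2.inRange(hsv,(8,90,60),(25,255,255)); m[:,:120]=0
m=cv2.morphologyEx(m,cv2.MORPH_CLOSE,np.ones((25,25)))
c=max(cv2.findContours(m,0,2)[0],key=cv2.contourArea)
P=np.array([ray(a,*p[0],22)[:2] for p in c],np.float32)
r=cv2.minAreaRect(P); print('board',r)
# black button pad
g=im.max(2); k=np.zeros_like(g); k[145:188,338:382]=255
k&=cv2.inRange(g,0,60)
c2=max(cv2.findContours(k,0,2)[0],key=cv2.contourArea); rr=cv2.minAreaRect(c2); print('btn px',rr)
print('btn top',ray(a,*rr[0],66), 'guess',ray(a,359,165,66))
for n,p,z in [('wheel',(250,179),74),('plate L',(174,163),55),('plate R',(182,225),55),('pad',(330,172),55),('small',(223,278),42),('fenceL',(153,160),66)]: print(n,ray(a,*p,z))
print('scene btn',ray(b,226,264,66))
for x in (a,b):
    i=cv2.cvtColor(x['color'],cv2.COLOR_RGB2BGR)
i=cv2.cvtColor(a['color'],cv2.COLOR_RGB2BGR)[120:250,310:400]; j=cv2.cvtColor(b['color'],cv2.COLOR_RGB2BGR)[225:305,190:280]
o=np.hstack([cv2.resize(i,(360,520),interpolation=2),cv2.resize(j,(400,520),interpolation=2)]); cv2.imwrite('pics/crop.png',o)
E
```

```text
board ((542.9555053710938, 71.55325317382812), (249.68946838378906, 395.5707092285156), 7.424485683441162)
btn px ((360.2076721191406, 164.1615447998047), (23.69063377380371, 30.636579513549805), 82.87498474121094)
btn top [608.75166088 -67.47315989  66.        ] guess [607.38499314 -65.45247211  66.        ]
wheel [584.95852373 110.98272438  74.        ]
plate L [617.45387325 236.78319693  55.        ]
plate R [514.96639154 222.31860001  55.        ]
pad [598.91858804 -19.28398912  55.        ]
small [428.93602993 157.99108976  42.        ]
fenceL [620.05686704 267.82070026  66.        ]
scene btn [613.10194799 -67.89880305  66.        ]
```

View pics/crop.png

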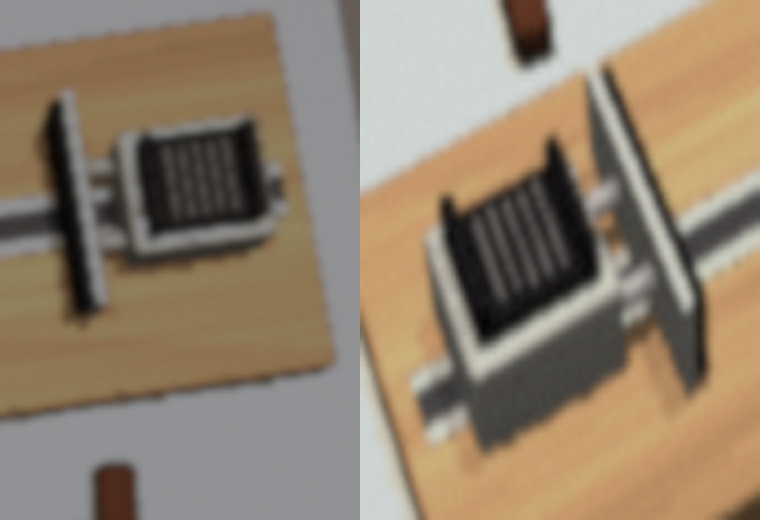

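Grooved pad centre: top pixel (360.7,165.7), scene pixel (227,264.7). Closed fingers (27 mm along tool y) fit between the lips with tool y along the slide. Turn to yaw ≈8° and travel at height.

```bash
python3 - <<'E'
from h import *
import pickle
a,b=pickle.load(open('d0.pkl','rb'))
print(ray(a,360.7,165.7,66),ray(b,227.1,264.7,66))
for p,q in [((157,158),(380,125)),((162,243),(392,211))]:
    u=ray(a,*p,22);v=ray(a,*q,22); d=u-v; print(u,v,np.linalg.norm(d),np.degrees(np.arctan2(-d[0],d[1])))
E
python3 -m jog '[[[0,0,0],6.7,0],[[0,0,0],6.7,0],[[4.5,-4,0],0,0],[[4.5,-4,0],0,0],[[4.5,-4,0],0,0],[[4.5,-4,0],0,0],[[4.5,-4,0],0,0],[[4.5,-4,0],0,0],[[4.5,-4,0],0,0],[[4.5,-4,0],0,0]]' 10
```

```text
[606.18608283 -68.17735654  66.        ] [615.08299705 -66.58854549  66.        ]
[635.06001704 274.56927705  22.        ] [ 689.36232103 -113.74140689   22.        ] 392.0891830695097 7.960754839496391
[488.44109886 263.1688944   22.        ] [ 536.89660481 -127.64375573   22.        ] 393.8051085944718 7.067835256619591
time_s: 1.35
ee_pos: [531.8, -161.6, 228.8]
ee_rot: [-179.7, 0.2, 7.1]
force: [0.8, -0.8, 0.2]
gripper_width: 0.7
```

```bash
python3 -m jog '[[[4.3,-4.2,0],0,0],[[4.3,-4.2,0],0,0],[[0,0,4],0,0],[[0,0,4],0,0],[[0,0,2],0,0],[[0,0,0],0,0]]'
python3 - <<'E'
from h import *
d=grab('top','t1.png');e=grab('scene','s1.png');w=grab('wrist','w1.png')
s=telemetry.state();print(s['ee_pos'],s['ee_rot'],s['force'])
f=lambda d:cv2.cvtColor(d['color'],cv2.COLOR_RGB2BGR)
i=cv2.resize(f(e)[190:310,170:290],(400,400),interpolation=2);j=cv2.resize(f(w),(400,300));k=np.zeros((400,800,3),np.uint8);k[:,:400]=i;k[:300,400:]=j
cv2.imwrite('pics/c1.png',k)
E
```

```text
time_s: 2.1
ee_pos: [610.5, -58.0, 123.3]
ee_rot: [-179.6, 0.3, 7.6]
force: [-0.6, 0.5, 0.7]
gripper_width: 0.4
[612.44081255 -58.47630945 126.26927112] [-1.79716930e+02 -3.50840656e-02  7.59677366e+00] [ 0.0175545  -0.39067021 -0.02624282]
```

View pics/c1.png

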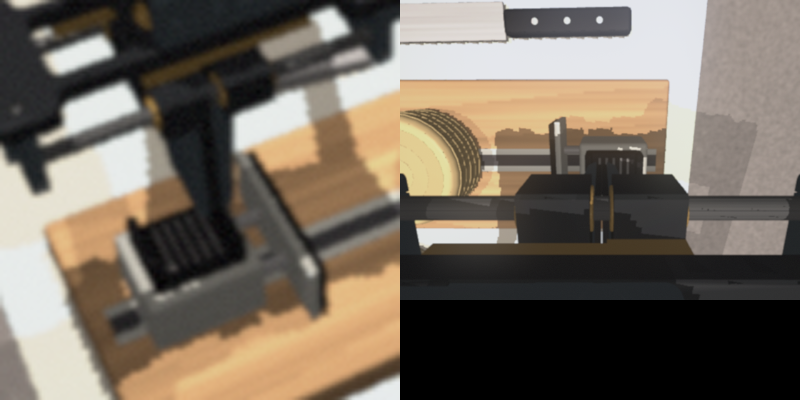

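The fingers hang just fence-side of the button; the wrist view shows the button at about (300,222) of its own pixels, right of the finger line at (281). Shift about 8 mm back along the slide, then cross-check with the wrist ray.

```bash
python3 -m jog '[[[-0.55,0.85,0],0,0],[[0,0,0.8],0,0],[[0,0,0],0,0]]'
python3 - <<'E'
from h import *
w=grab('wrist','w2.png');s=telemetry.state();print(s['ee_pos'],s['ee_rot'])
cv2.imwrite('pics/c2.png',cv2.resize(cv2.cvtColor(w['color'],cv2.COLOR_RGB2BGR)[150:290,200:380],(720,560),interpolation=2))
for u,v in [(280,200),(300,200),(280,240)]: print(u,v,ray(w,u,v,66))
E
```

```text
time_s: 2.62
ee_pos: [608.9, -69.0, 120.5]
ee_rot: [-179.8, -0.3, 7.6]
force: [-0.8, -0.5, 0.1]
gripper_width: 0.4
[609.29171713 -69.06772507 120.90554523] [-179.81834127   -0.35470061    7.55569505]
280 200 [633.28345791 -64.72623516  66.        ]
300 200 [634.80381032 -76.20532784  66.        ]
280 240 [609.14521022 -67.87512702  66.        ]
```

View pics/c2.png

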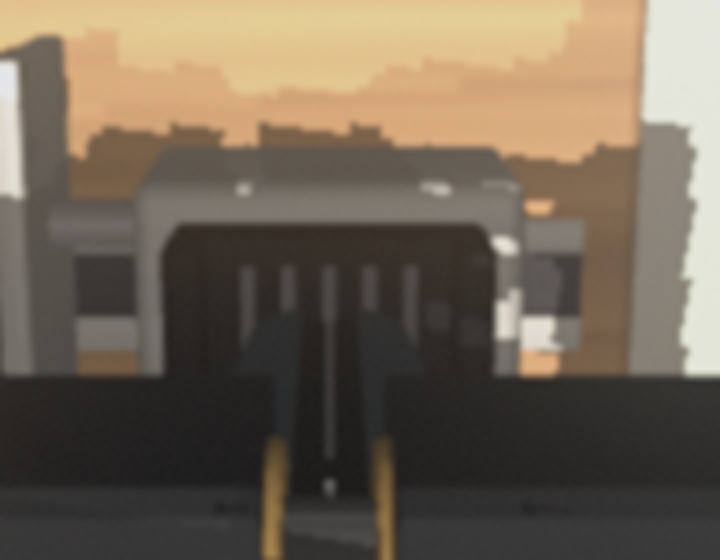

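Fingers are centred on the middle groove (crop column 330). Descend.

```bash
python3 -m jog '[[[0,0,1.5],0,0],[[0,0,1.3],0,0],[[0,0,0],0,0]]'; for i in 1; do python3 -m jog '[[[0,0,0.4],0,0],[[0,0,0],0,0]]'; done
```

```text
time_s: 3.05
ee_pos: [609.1, -68.7, 90.5]
ee_rot: [-179.8, -0.3, 7.6]
force: [0.2, -0.0, -0.7]
gripper_width: 0.3
time_s: 3.3
ee_pos: [609.2, -68.6, 86.0]
ee_rot: [-179.8, -0.3, 7.6]
force: [-0.4, -0.6, 0.1]
gripper_width: 0.3
```

```bash
python3 -m jog '[[[0,0,0.3],0,0],[[0,0,0],0,0]]'
```

```text
time_s: 3.55
ee_pos: [609.8, -68.6, 84.7]
ee_rot: [-179.8, -0.4, 7.6]
force: [-1.3, 1.0, 5.6]
gripper_width: 0.2
```

```bash
python3 -m jog '[[[0,0,0.2],0,0],[[0,0,0],0,0]]'
```

```text
time_s: 3.8
ee_pos: [609.8, -68.6, 85.0]
ee_rot: [-179.8, -0.4, 7.6]
force: [-2.2, 0.9, 6.8]
gripper_width: 0.7
```

```bash
python3 -m jog '[[[0,0,0.4],0,0]]'; python3 -m jog '[[[0,0,0.2],0,0]]';python3 -m jog '[[[0,0,0],0,0]]';python3 -m jog '[[[0,0,0],0,0]]'
```

```text
time_s: 3.92
ee_pos: [609.8, -68.6, 82.4]
ee_rot: [-179.9, -0.5, 7.6]
force: [-2.1, 1.0, 7.5]
gripper_width: 0.5
time_s: 4.05
ee_pos: [609.8, -68.6, 81.6]
ee_rot: [-179.9, -0.5, 7.6]
force: [-2.5, 0.6, 6.8]
gripper_width: 0.5
time_s: 4.18
ee_pos: [609.8, -68.6, 82.8]
ee_rot: [-179.9, -0.5, 7.6]
force: [-2.3, 1.2, 6.3]
gripper_width: 0.6
time_s: 4.3
ee_pos: [609.7, -68.6, 84.1]
ee_rot: [-179.9, -0.6, 7.6]
force: [-1.9, 0.1, 5.3]
gripper_width: 0.3
```

```bash
python3 -m jog '[[[0,0,0.5],0,0],[[0,0,0.4],0,0]]'; python3 -m jog '[[[0,0,0.25],0,0]]';python3 -m jog '[[[0,0,0.25],0,0]]'
```

```text
time_s: 4.55
ee_pos: [609.8, -68.7, 78.3]
ee_rot: [-179.9, -0.7, 7.6]
force: [-5.3, 0.6, 24.9]
gripper_width: 0.3
time_s: 4.68
ee_pos: [609.8, -68.6, 78.3]
ee_rot: [-179.9, -0.7, 7.6]
force: [-5.1, 0.3, 17.9]
gripper_width: 0.7
time_s: 4.8
ee_pos: [609.7, -68.6, 78.4]
ee_rot: [-179.9, -0.7, 7.6]
force: [-4.8, 1.6, 12.6]
gripper_width: 0.5
```

```bash
python3 -m jog '[[[0,-0.5,0.1],0,0],[[0,-0.7,0.15],0,0]]'; python3 -m jog '[[[0,-0.8,0.15],0,0]]'; python3 -m jog '[[[0,-0.8,0.15],0,0]]'
```

```text
time_s: 5.05
ee_pos: [608.8, -59.6, 79.7]
ee_rot: [179.7, -0.9, 7.7]
force: [-2.4, -4.3, 8.2]
gripper_width: 0.2
time_s: 5.18
ee_pos: [608.4, -53.1, 80.0]
ee_rot: [179.5, -1.0, 7.7]
force: [-0.6, -4.5, 8.5]
gripper_width: 0.2
time_s: 5.3
ee_pos: [608.1, -46.6, 80.2]
ee_rot: [179.3, -1.2, 7.8]
force: [-2.3, -4.8, 7.6]
gripper_width: 0.2
```

```bash
python3 -m jog '[[[-0.05,-1.2,0.22],0,0],[[-0.05,-1.2,0.22],0,0]]'; python3 -m jog '[[[-0.05,-1.2,0.2],0,0]]'; python3 -m jog '[[[-0.05,-1.2,0.2],0,0]]'
```

```text
time_s: 5.55
ee_pos: [606.3, -26.3, 79.4]
ee_rot: [178.9, -1.5, 7.9]
force: [-2.4, -7.4, 7.9]
gripper_width: 0.4
time_s: 5.68
ee_pos: [604.9, -16.3, 78.9]
ee_rot: [178.6, -1.6, 8.0]
force: [-2.0, -6.7, 8.0]
gripper_width: 0.5
time_s: 5.8
ee_pos: [603.5, -6.3, 78.7]
ee_rot: [178.4, -1.8, 8.1]
force: [-2.4, -6.3, 11.2]
gripper_width: 0.4
```

```bash
python3 -m jog '[[[-0.05,-0.9,0.1],0,0],[[-0.05,-0.9,0.13],0,0]]'; python3 -m jog '[[[-0.05,-0.9,0.13],0,0]]'; python3 -m jog '[[[-0.05,-0.9,0.15],0,0]]'
```

```text
time_s: 6.05
ee_pos: [601.4, 8.6, 79.5]
ee_rot: [178.0, -2.0, 8.2]
force: [-0.9, -4.6, 7.6]
gripper_width: 0.2
time_s: 6.18
ee_pos: [600.4, 16.0, 79.7]
ee_rot: [177.8, -2.1, 8.2]
force: [-2.1, -4.4, 8.2]
gripper_width: 0.2
time_s: 6.3
ee_pos: [599.5, 22.9, 79.6]
ee_rot: [177.6, -2.2, 8.3]
force: [-0.3, -7.1, 7.2]
gripper_width: 0.3
```

```bash
python3 -m jog '[[[-0.05,-0.9,0.17],0,0]]'; python3 -m jog '[[[-0.05,-0.9,0.17],0,0]]'; python3 -m jog '[[[-0.05,-0.7,0.17],0,0]]';  python3 -m jog '[[[-0.05,-0.6,0.17],0,0]]'
```

```text
time_s: 6.42
ee_pos: [598.5, 29.9, 79.3]
ee_rot: [177.4, -2.3, 8.4]
force: [-0.9, -7.6, 7.8]
gripper_width: 0.5
time_s: 6.55
ee_pos: [597.5, 36.8, 79.0]
ee_rot: [177.1, -2.4, 8.4]
force: [-1.1, -6.8, 10.7]
gripper_width: 0.9
time_s: 6.68
ee_pos: [596.8, 41.9, 79.0]
ee_rot: [176.9, -2.6, 8.5]
force: [-2.0, -6.8, 11.1]
gripper_width: 0.6
time_s: 6.8
ee_pos: [596.2, 46.2, 79.0]
ee_rot: [176.7, -2.7, 8.5]
force: [-2.5, -5.9, 10.5]
gripper_width: 0.4
```

```bash
for i in 1; do python3 -m jog '[[[-0.05,-0.6,0.14],0,0]]'; python3 -m jog '[[[-0.05,-0.6,0.14],0,0]]';python3 -m jog '[[[-0.05,-0.6,0.14],0,0]]'; python3 -m jog '[[[-0.05,-0.6,0.14],0,0]]'; done
```

```text
time_s: 6.92
ee_pos: [595.7, 50.5, 79.3]
ee_rot: [176.6, -2.8, 8.5]
force: [-1.0, -5.8, 8.5]
gripper_width: 0.7
time_s: 7.05
ee_pos: [595.0, 54.7, 79.3]
ee_rot: [176.4, -2.9, 8.6]
force: [-0.8, -4.8, 8.5]
gripper_width: 0.2
time_s: 7.18
ee_pos: [594.4, 59.0, 79.3]
ee_rot: [176.2, -3.0, 8.6]
force: [-1.5, -5.8, 8.3]
gripper_width: 0.4
time_s: 7.3
ee_pos: [593.8, 63.3, 79.4]
ee_rot: [176.0, -3.1, 8.6]
force: [-1.4, -6.6, 9.4]
gripper_width: 0.6
```

```bash
python3 -m jog '[[[-0.05,-0.6,0.15],0,0]]'; python3 -m jog '[[[-0.05,-0.6,0.15],0,0]]';python3 -m jog '[[[-0.05,-0.6,0.15],0,0]]'
```

```text
time_s: 7.42
ee_pos: [593.2, 67.5, 79.3]
ee_rot: [175.9, -3.2, 8.7]
force: [-2.1, -6.6, 9.2]
gripper_width: 0.7
time_s: 7.55
ee_pos: [592.6, 71.8, 79.3]
ee_rot: [175.7, -3.3, 8.7]
force: [-1.4, -6.0, 9.8]
gripper_width: 0.3
time_s: 7.68
ee_pos: [592.0, 76.0, 79.3]
ee_rot: [175.5, -3.4, 8.7]
force: [-1.5, -5.3, 9.8]
gripper_width: 0.7
```

```bash
python3 -m jog '[[[-0.05,-0.5,0.15],0,0]]'; python3 -m jog '[[[-0.05,-0.5,0.15],0,0]]'
```

```text
time_s: 7.8
ee_pos: [591.6, 79.4, 79.4]
ee_rot: [175.3, -3.5, 8.8]
force: [-1.5, -5.6, 9.1]
gripper_width: 0.6
time_s: 7.92
ee_pos: [591.1, 82.8, 79.5]
ee_rot: [175.2, -3.6, 8.8]
force: [-1.0, -4.8, 9.3]
gripper_width: 0.8
```

```bash
python3 -m jog '[[[-0.05,-0.4,0.15],0,0]]'; python3 - <<'E'
from h import *
e=grab('scene','s3.png')
cv2.imwrite('pics/c3.png',cv2.resize(cv2.cvtColor(e['color'],cv2.COLOR_RGB2BGR)[140:340,170:440],(800,592),interpolation=2))
E
```

```text
time_s: 8.05
ee_pos: [590.8, 84.5, 79.6]
ee_rot: [174.9, -3.7, 8.9]
force: [-0.1, -11.6, 9.1]
gripper_width: 0.6
```

View pics/c3.png

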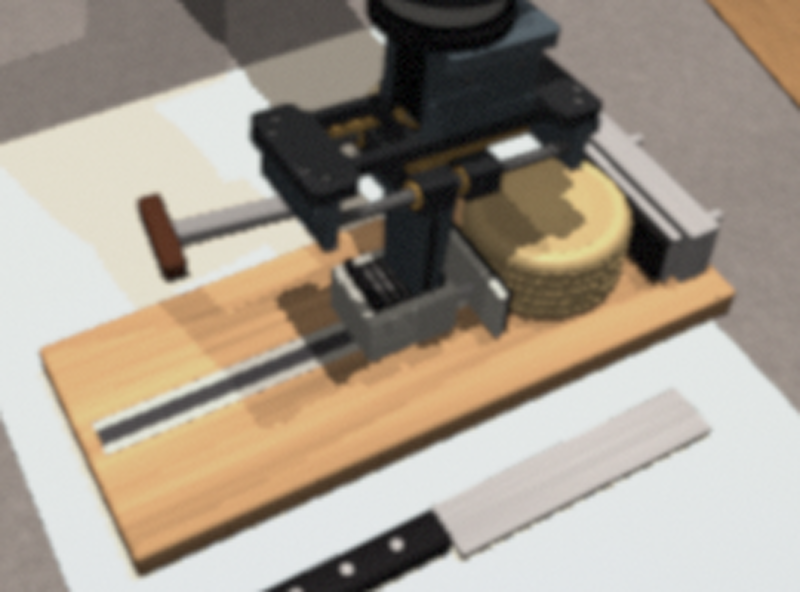

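Wheel upright on the board, now just touching the fence plate (push jumped to 11.6 N at y ≈ 84). Squeeze about 8 mm further.

```bash
python3 -m jog '[[[0,-0.5,0.18],0,0]]'; python3 -m jog '[[[0,-0.5,0.18],0,0]]'; python3 -m jog '[[[0,-0.5,0.18],0,0]]'
```

```text
time_s: 8.22
ee_pos: [590.6, 85.9, 79.3]
ee_rot: [174.5, -3.7, 9.0]
force: [-2.9, -13.7, 11.5]
gripper_width: 0.6
time_s: 8.35
ee_pos: [590.5, 87.0, 79.4]
ee_rot: [174.1, -3.7, 9.1]
force: [-1.7, -12.8, 12.7]
gripper_width: 0.2
time_s: 8.48
ee_pos: [590.4, 87.8, 79.4]
ee_rot: [173.7, -3.7, 9.2]
force: [-1.2, -14.4, 11.8]
gripper_width: 0.7
```

```bash
python3 -m jog '[[[0,-0.65,0.2],0,0]]'; python3 -m jog '[[[0,-0.65,0.2],0,0]]'; python3 -m jog '[[[0,-0.65,0.2],0,0]]'
```

```text
time_s: 8.6
ee_pos: [590.2, 89.5, 79.3]
ee_rot: [173.2, -3.7, 9.4]
force: [-0.8, -15.8, 14.2]
gripper_width: 0.5
time_s: 8.72
ee_pos: [590.0, 90.8, 79.3]
ee_rot: [172.7, -3.7, 9.5]
force: [-1.7, -16.2, 14.3]
gripper_width: 0.4
time_s: 8.85
ee_pos: [589.9, 91.9, 79.4]
ee_rot: [172.2, -3.7, 9.6]
force: [-1.4, -18.1, 14.2]
gripper_width: 0.5
```

```bash
python3 -m jog '[[[0,-0.7,0.2],0,0]]'; python3 -m jog '[[[0,-0.7,0.2],0,0]]'
```

```text
time_s: 8.98
ee_pos: [589.7, 93.2, 79.4]
ee_rot: [171.6, -3.7, 9.8]
force: [-1.5, -18.0, 14.4]
gripper_width: 0.6
time_s: 9.1
ee_pos: [589.6, 94.1, 79.4]
ee_rot: [171.0, -3.7, 9.9]
force: [-0.8, -19.5, 14.4]
gripper_width: 0.5
```

Pad about 8–8.5 mm in, push ≈ 18 N net. Let the button up while holding the push.

```bash
python3 -m jog '[[[0,-0.55,-0.1],0,0]]'; python3 -m jog '[[[0,-0.5,-0.2],0,0]]'; python3 -m jog '[[[0,-0.45,-0.2],0,0]]'
```

```text
time_s: 9.22
ee_pos: [589.5, 94.2, 81.8]
ee_rot: [170.4, -3.7, 10.0]
force: [2.7, -18.5, 7.6]
gripper_width: 0.4
time_s: 9.35
ee_pos: [589.4, 94.2, 84.4]
ee_rot: [169.9, -3.7, 10.2]
force: [5.0, -15.9, -4.6]
gripper_width: 0.3
time_s: 9.48
ee_pos: [588.8, 94.3, 86.0]
ee_rot: [169.4, -3.6, 10.3]
force: [2.3, -13.6, -3.1]
gripper_width: 0.5
```

```bash
python3 -m jog '[[[0,-0.2,-0.1],0,0]]'; python3 -m jog '[[[0,0,-0.1],0,0]]'; python3 -m jog '[[[0,0.15,0],0,0]]';python3 -m jog '[[[0,0.15,0],0,0]]'
```

```text
time_s: 9.6
ee_pos: [588.9, 92.6, 87.5]
ee_rot: [169.0, -3.5, 10.4]
force: [0.4, -11.2, 6.6]
gripper_width: 0.4
time_s: 9.72
ee_pos: [589.3, 90.0, 89.7]
ee_rot: [168.7, -3.5, 10.4]
force: [-0.8, -3.6, 2.3]
gripper_width: 0.3
time_s: 9.85
ee_pos: [589.7, 88.0, 90.3]
ee_rot: [168.7, -3.6, 10.4]
force: [-0.1, -0.2, -0.2]
gripper_width: 0.3
time_s: 9.98
ee_pos: [590.1, 86.8, 90.7]
ee_rot: [168.8, -3.6, 10.4]
force: [-0.2, 0.0, -0.3]
gripper_width: 0.3
```

```bash
python3 -m jog '[[[0,0.2,-1],0,0],[[0,0.5,-2.5],0,0],[[0,1,-5],0,0],[[-3,1,-5],0,0],[[-6,0,0],0,0],[[-6,0,0],0,0],[[-6,0,0],0,0],[[0,0,0],0,0]]'
python3 - <<'E'
from h import *
s=telemetry.state();print(s['ee_pos'],s['force'])
e=grab('scene','s4.png');d=grab('top','t4.png')
f=lambda d:cv2.cvtColor(d['color'],cv2.COLOR_RGB2BGR)
i=cv2.resize(f(e)[160:320,190:430],(800,533),interpolation=2);cv2.imwrite('pics/c4.png',i)
cv2.imwrite('pics/c5.png',cv2.resize(f(d)[80:300,140:400],(700,592),interpolation=2))
E
```

```text
time_s: 10.98
ee_pos: [370.1, 48.9, 221.6]
ee_rot: [169.0, -4.0, 10.6]
force: [1.6, -0.1, 0.2]
gripper_width: 0.2
[370.13538979  48.89526621 221.57356901] [ 1.64294597 -0.10342444  0.19415983]
```

View pics/c4.png

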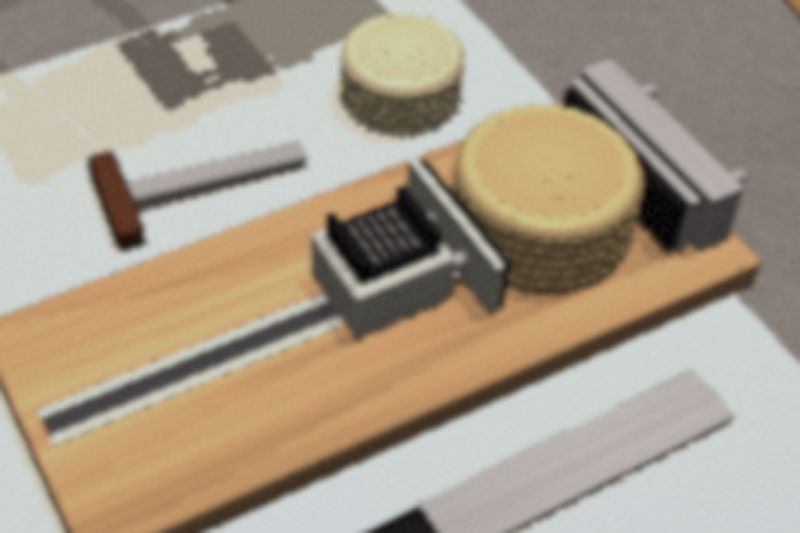

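View pics/c5.png

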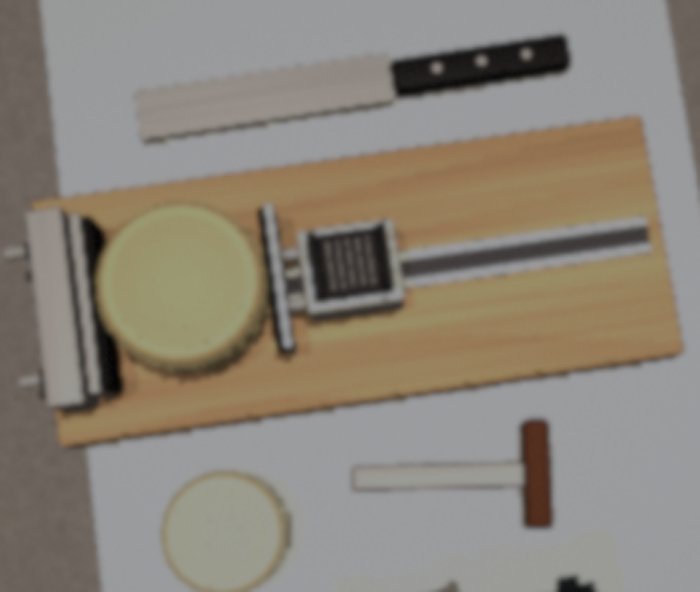

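Wheel is flat between pad and plate; button lips stand up as at the start; bystanders look unmoved. One numeric and one close comparison for pad compression and button height.

```bash
python3 - <<'E'
from h import *
import pickle
a,b=pickle.load(open('d0.pkl','rb'))
d4=grab('top','t5.png');e4=grab('scene','s5.png')
f=lambda d:cv2.cvtColor(d['color'],cv2.COLOR_RGB2BGR)
Z=lambda i,r,c:cv2.resize(f(i)[r:r+60,c:c+80],(400,300),interpolation=2)
o=np.vstack([np.hstack([Z(a,138,312),Z(b,232,200)]),np.hstack([Z(d4,150,225),Z(e4,205,275)])])
cv2.imwrite('pics/c6.png',cv2.convertScaleAbs(o,alpha=1.5))
p=ray(a,360.7,165.7,66);q=ray(d4,270.1,178.5,66);print('travel',np.linalg.norm(p-q),q)
# bystanders: change away from board
g=lambda x:cv2.GaussianBlur(cv2.cvtColor(x['color'],cv2.COLOR_RGB2GRAY),(3,3),0).astype(int)
D=abs(g(a)-g(d4)); 
for n,(r0,r1,c0,c1) in dict(knife=(90,135,185,355),trier=(234,280,268,350),small=(250,305,195,252)).items(): print(n,D[r0:r1,c0:c1].mean(),D[r0:r1,c0:c1].max())
s=telemetry.state();print(s['time_s'],s['force'])
E
```

```text
travel 148.5868781870186 [587.03265689  79.16987501  66.        ]
knife 9.035032679738562 12
trier 9.430540827147402 11
small 9.898564593301435 11
11.175 [ 0.66846215 -0.62606483 -0.87360203]
```

View pics/c6.png

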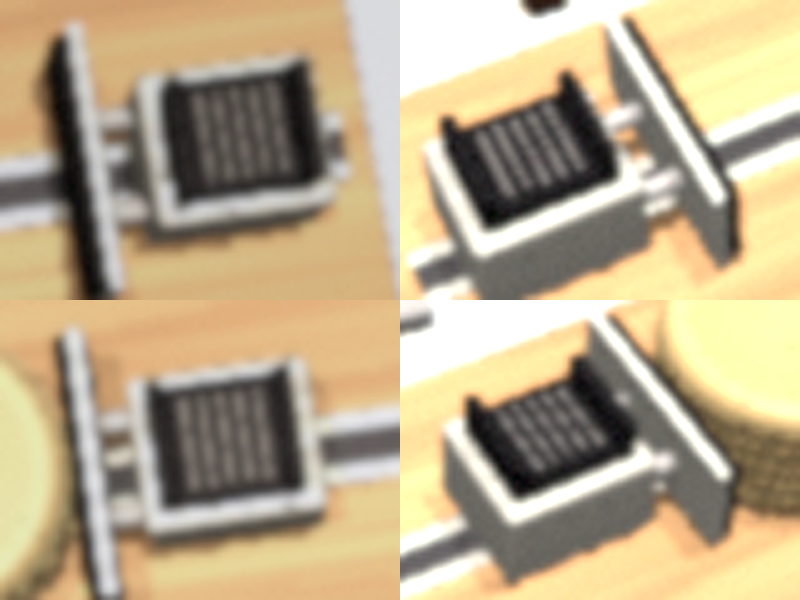

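```bash
python3 -c "
from workcell import job_done; print(job_done())"
```

```text
the job is handed in; nothing more can be done
None
```

I pressed the button about 5–6 mm and slid the stop about 150 mm. It met the wheel and pushed it to the fence plate, where the push jumped to 11.6 N. I squeezed until the wrist read 19.5 N along the slide, about 17.5 N beyond friction, with the pad roughly 8–9 mm in. Then I let the button up while holding the push, backed off, lifted away and handed in at about 11 s.

**Last checks:**
- **Wheel:** it stands flat between pad and plate in both camera views.
- **Bystanders:** the knife, trier and small cheese show only a uniform brightness change against the first picture, so I take them as unmoved.
- **Hand:** it is clear of everything, with forces near zero.
- **Lock:** I did not measure this directly. The push fell to zero as I backed off. The fingertips still felt the button press up at about its full-up height, which fits the pawl having dropped into a notch.
- **Pad compression:** the two views disagree, with the scene view giving about 6 mm still pressed in and the top view about 3 mm. Both mean the wheel is still clamped. A back-up of a few millimetres into a notch would explain it.
- **Button height:** the final picture alone could not rule out the button being about 3 mm down. I relied on the force readings for that.
- **Tool tilt:** the tool drifted to about 11° of tilt while pushing, with no visible effect on the scene.

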